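Level the bench shelf and keep the spirit level pressed on

TASK

Stand the yellow spirit level upright and lengthwise on the middle of the small plywood shelf and let go of it, then turn the red knob of the levelling foot until the bubble stands centred between its two rings. Finish by pressing down on the spirit level with a steady, moderate push of about 10 N, and end still pressing, with the bubble centred; leave the other things on the bench alone.

Things in the scene. Friction and masses are not known exactly. Their poses are not given: they have to be found in the camera images.
- level_center (a point): centre, 19 mm above the base, of the loose yellow spirit level with black ends: 160 mm long (x), 28 wide (y), 38 high (z), 0.3 kg; stands upright on the bench at first. A window in its top (64 mm long, 2 mm lower than the ends) shows a green vial with a dark bubble and two black rings; press on the flat tops 30 to 76 mm either side of the centre.
- bubble (a joint): place of the bubble along the level's x axis, m; 0 = centred between the rings, which leave it 2.5 mm play each way. The bubble (12 mm long) runs to the higher end, about 0.40 m per rad of slope (7 mm per degree), stops at +-0.022; needs about 0.8 s to settle.
- shelf_spot (a point): middle of the upper face of the small plywood shelf (215 mm along x, 80 mm along y), about 60 to 70 mm above the bench; tilts with it. The shelf is hinged at its -x end to a grey stand fixed to the bench; the red knob of the levelling foot is at its +x end. x runs from hinge to knob, z is square to the board.
- knob_grip (a point): middle of the red knurled knob of the levelling foot: upright cylinder, 39 mm across, 26 mm high, top 12 mm above this point, with a white pointer line; 152 mm from shelf_spot along +x, 24 mm above the board's face, free all round. Clockwise from above lowers the knob end: 14 mrad of slope and 3.7 mm of sinking per rad.
- knob (a joint): turn of the knob, rad, growing clockwise from above, range 0 to 7.5. At the start the knob end of the shelf is too high: 1.1 to 2.1 rad of clockwise turn make it level. The knob turns stiffly (0.08 N m) and stays where it is left.
- green_pack: clear pack of fasteners with green card, 60x73x26 mm; a bystander, leave it alone (origin under its centre)
- yellow_pack: clear pack of fasteners with yellow card, 55x73x26 mm; a bystander, leave it alone (origin under its centre)
- tape_rule: dark green tape measure, 32x79x62 mm; a bystander, leave it alone (origin under its centre)
- yellow_driver: screwdriver with yellow handle, lying, 29x202x28 mm; a bystander, leave it alone (origin under its centre)
- blue_box: blue carton of hooks, 60x119x29 mm; a bystander, leave it alone (origin under its centre)
- plug_carton: small red carton, 26x27x34 mm; a bystander, leave it alone (origin under its centre)
Mind the look-alikes: they are no part of the job. Leave any grey, pink or purple look-alike of the part that bears level_center alone.

How it is judged:
By the outcome, as a careful person would: the job done as asked, in the order asked, and still so for the second after the job is handed in, while the arm keeps its last pose, push and grip.
It also fails if it takes over 72 s, if anything falls off the work surface, if the arm or the gripper's body presses on something with over 40 N, if the wrist force passes 120 N, or if a joint passes its speed limit or range.

ROBOT

A 7-joint arm with a two-finger parallel gripper is mounted at the origin on a cart in front of the work surface, level with it; the furniture and walls round the work are solid. World frame = base frame: x ahead of the robot, y to its left, z up, the work surface at z = 0. Lengths are in m, angles in rad, forces in N, time in s.
With the tool pointing down it reaches from about 0.425 to 0.925 m from the base axis. Payload 6.8 kg.
Tool frame: the origin (TCP) lies at the very end of the fingers, on their centre line; the grasp point (between the pads) lies 19 mm behind it; z points along the fingers, x is the direction in which the jaws open and shut, and the axes are right-handed (so a half turn about z gives the same grasp; the last joint's range is limited). The gripper opens to 85 mm and grips with 20 to 120 N. Pads are 22 mm wide; open, the fingers measure 114 mm over their backs; the gripper's body (76 mm by 85 mm) begins 54 mm behind the grasp point. The pads swing forward as they close: fully open they stand 13 mm farther back than shut.
Start: joints at [1.2, 0.477, 0.022, 1.555, -0.011, 1.109, -0.083], TCP at [0.175, -0.652, 0.231] pointing down, gripper open.
Joint ranges: [-2.96, 2.96], [-0.34, 2.1], [-1.41, 1.46], [0.24, 2.44], [-1.37, 4.51], [0.17, 1.92], [-2.96, 2.96]. Speed limits (rad/s): [2.39, 2.39, 3.14, 3.14, 3.14, 3.14, 3.14].

INTERFACE

Orientations are given as a unit quaternion [w, x, y, z].
In Python, from station import bot gives the robot as it stands.
- The arm moves only by the shell command python3 -m creep 'ROWS' [FORCE]. ROWS is JSON, a list that holds one entry, the list of rows, each a list of 7 numbers: the shift along the tool's x, y, z in cm, then the turn, a rotation vector about the tool's x, y, z in rad, then the opening, from 0 (shut) to 1 (fully open). In form: [[[dx, dy, dz, wx, wy, wz, claw], ...]]. A call has 1 to 10 rows; each row is the pose to reach, as a shift and turn from the pose commanded when the call began, along the tool's axes at that moment; what a row does not reach only later rows make up. A row lasts 1/8 s, in which the tool goes at most 62.5 mm and 10.7 degrees, less where a joint would pass 70% of its speed; a pose out of reach is approached as far as the arm can. A call with a gripper value outside its range is refused whole. The fingers move at their own pace and stop on an object; FORCE is the grip in N (left out, the last holds). Time passes only in rows, so rows that repeat a pose let the fingers close. It gives the time, the measured TCP pose, the force and the opening at its end, in the units of the state.
- bot.get_obs(): the state, without advancing time (a new reading comes with each control period).
- bot.read_camera(name): name is "scene" or "side" or "wrist"; returns (picture, depth): 480x640x3 uint8, blue, green, red; 480x640 float32, m along the optical axis (not along the pixel's ray), 0 where there is no reading.
- bot.calibration(name): a dict with "mtx" (3x3 intrinsics, pixels), "rvec" (rotation vector, rad) and "tvec" (3), from world to camera coordinates, as OpenCV has them. Camera axes: x right, y down, z forward; pixel columns grow to the right and rows downward; lengths in m; the calibration is good to about 2 mm. A picture is of the moment at which its call begins: read the wrist's pose just before it. calibration takes no time and is no camera call; for the wrist camera it gives the pose at the moment of the call.
- bot.hand_in(): hands the job in, once; it reports no verdict.
Trained networks look in the newest picture that a camera, given by its name, has taken for a name from the list of things; names that differ only in an ending like _2 or _b are one class to them, and where a whole thing is asked for, a point or a joint stands for the part that bears it (a point fixed in the world has none). Each returns a list of dicts, best first, with "p" (0 to 1); they miss things now and then, are a little off and sometimes report something else, mostly with a low value. They report only what shows in the picture. A call takes as long as a camera call. They do not tell look-alikes from the thing itself.
- bot.find_in(camera, label): "xy" ([column, row] in pixels, amid what is visible of it).
- bot.silhouettes(camera, label): "mask" (480x640 bool, what is visible of it) and "xy" ([column, row] in pixels, amid what is visible of it).
The state is a dict: "t": time; "q": joint angles; "joint_vel": joint speeds; "joint_torque": joint torques, N m; "eef_pos": TCP position; "tool_rot": TCP orientation; "contact_force": force on the tool from outside, world axes, zero at the start; "torque": the same for the moment, N m; "gripper_width": opening from 0.0 (shut) to 1.0 (fully open).
Only numpy, scipy, OpenCV 4.12 (cv2) and the standard library are available. Lean on these libraries where they do the work, as an engineer would, in place of code of your own. Each camera call takes 0.05 s, during which the arm holds its last target.

## Working session

There is one attempt and no reset: what is moved stays moved. The work goes in short steps, Python scripts to look and compute and a shell command to move; the robot and the scene stay as the last step left them, time stands still between calls to the robot, and variables do not carry over. Pictures are saved under pics/ and viewed, and the job is handed in when it is done.

```bash
ls; mkdir -p pics
python3 - <<'E'
from station import bot
import cv2
o=bot.get_obs()
for k,v in o.items(): print(k,v)
for c in ["scene","side"]:
    im,d=bot.read_camera(c); cv2.imwrite(f"pics/{c}0.png",im)
    k=bot.calibration(c); print(c,k)
E
```

```text
pics
t 0.0
q [ 1.1999239   0.47783203  0.02231375  1.55645021 -0.01148913  1.10929123
 -0.08313375]
joint_vel [ 1.48836970e-03  1.13814291e-03  6.05540825e-04  3.78717320e-04
  4.62684156e-04 -5.48295159e-04  2.89413156e-05]
joint_torque [-1.71943339e-04 -5.96455729e+01  1.60743535e+00 -2.81191599e+01
  1.23903563e-02  9.47852415e-03 -1.88674522e-05]
eef_pos [ 0.17518163 -0.65125871  0.23030433]
tool_rot [-5.07848564e-04  7.93653885e-01 -6.08368846e-01 -7.74873428e-04]
contact_force [ 0.1802811   0.53586281 -0.39859874]
torque [ 0.05262392 -0.04940028 -0.02306995]
gripper_width 1.0007853115460341
scene {'mtx': array([[464.86155061,   0.        , 312.42455495],
       [  0.        , 464.86155061, 238.9802343 ],
       [  0.        ,   0.        ,   1.        ]]), 'rvec': array([ 0.7673625 , -2.2727475 ,  1.44561783]), 'tvec': array([0.40528028, 0.26598262, 1.04733152])}
side {'mtx': array([[496.32464948,   0.        , 317.41394743],
       [  0.        , 496.32464948, 239.4744453 ],
       [  0.        ,   0.        ,   1.        ]]), 'rvec': array([ 2.23108904, -0.04736571,  0.04054686]), 'tvec': array([-0.59435246,  0.02494626,  1.44611953])}
```

View pics/scene0.png

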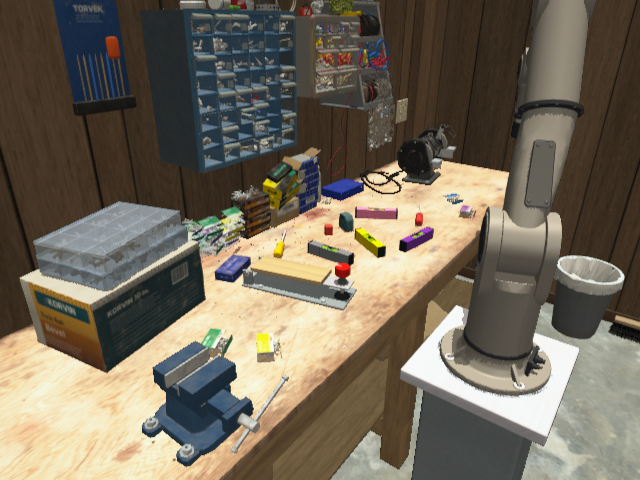

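View pics/side0.png

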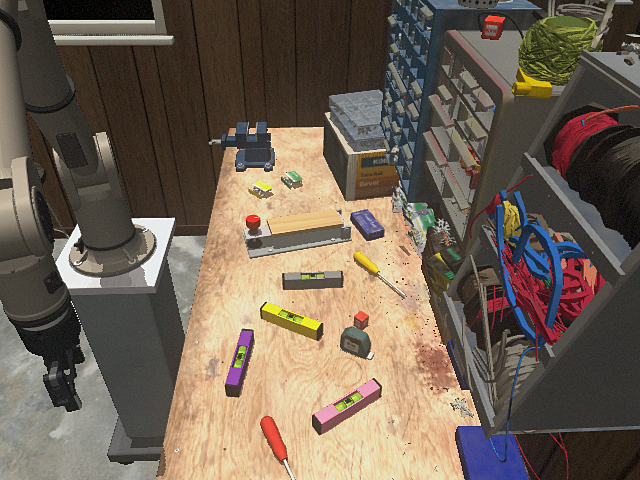

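The side picture shows four spirit levels: grey (312,280), yellow (292,320), purple (240,362) and pink (347,404). Only the yellow one with black ends fits the description. The shelf is at (305,222) and its red knob at (253,222).

```bash
cat > h.py <<'E'
from station import bot
import cv2, numpy as np
from scipy.spatial.transform import Rotation as R
def cloud(cam):
    im,d=bot.read_camera(cam); k=bot.calibration(cam)
    return im,d,deproj(d,k),k
def deproj(d,k):
    K=k["mtx"]; Rm=cv2.Rodrigues(np.array(k["rvec"]))[0]; t=np.array(k["tvec"]).ravel()
    v,u=np.mgrid[0:480,0:640]
    P=np.stack([(u-K[0,2])/K[0,0]*d,(v-K[1,2])/K[1,1]*d,d],-1)
    W=(P-t)@Rm
    W[d<=0]=np.nan
    return W
def proj(p,k):
    return cv2.projectPoints(np.array(p,float).reshape(-1,1,3),np.array(k["rvec"]),np.array(k["tvec"]),k["mtx"],None)[0].reshape(-1,2)
def quat():
    o=bot.get_obs(); w,x,y,z=o["tool_rot"]; return np.array(o["eef_pos"]),R.from_quat([x,y,z,w])
E
python3 - <<'E'
from h import *
im,d,W,k=cloud("side")
cv2.imwrite("pics/crop_side.png",cv2.resize(im[200:400,220:420],None,fx=3,fy=3,interpolation=cv2.INTER_CUBIC))
for lab in ["level_center","shelf_spot","knob_grip","green_pack","yellow_pack","tape_rule","yellow_driver","blue_box","plug_carton"]:
    for s in bot.silhouettes("side",lab)[:6]:
        m=s["mask"]&np.isfinite(W[...,0]); P=W[m]
        if len(P)<5: continue
        print(lab,round(s["p"],2),np.round(s["xy"]),m.sum(),np.round(np.median(P,0),3),"min",np.round(np.percentile(P,2,axis=0),3),"max",np.round(np.percentile(P,98,axis=0),3),im[m].mean(0).round())
np.savez("side0.npz",im=im,d=d,W=W)
E
```

```text
level_center 0.97 [307. 283.] 930 [ 0.569 -0.189  0.03 ] min [ 0.495 -0.194  0.003] max [ 0.648 -0.165  0.039] [ 85. 103. 107.]
level_center 0.82 [239. 362.] 1047 [ 0.402 -0.453  0.035] min [ 0.379 -0.519  0.003] max [ 0.424 -0.364  0.04 ] [109.  84. 117.]
level_center 0.76 [292. 321.] 1113 [ 0.517 -0.329  0.031] min [ 0.445 -0.369  0.003] max [ 0.584 -0.285  0.039] [ 43. 151. 162.]
level_center 0.63 [345. 407.] 1608 [ 0.625 -0.569  0.034] min [ 0.559 -0.611 -0.   ] max [ 0.698 -0.517  0.04 ] [114. 120. 165.]
shelf_spot 0.57 [292. 225.] 1844 [0.521 0.016 0.06 ] min [ 0.393 -0.025  0.028] max [0.659 0.086 0.099] [118. 161. 198.]
knob_grip 0.58 [252. 221.] 198 [ 0.411 -0.01   0.095] min [ 0.392 -0.022  0.055] max [0.428 0.014 0.102] [ 48.  60. 161.]
knob_grip 0.28 [258. 188.] 227 [0.412 0.285 0.021] min [ 0.38   0.252 -0.003] max [0.448 0.324 0.029] [ 99. 180. 188.]
green_pack 0.59 [289. 180.] 196 [0.516 0.351 0.022] min [ 0.491  0.315 -0.004] max [0.551 0.401 0.028] [123. 158. 137.]
yellow_pack 0.79 [260. 191.] 251 [0.415 0.285 0.019] min [ 0.383  0.253 -0.004] max [0.452 0.347 0.029] [101. 178. 187.]
tape_rule 0.59 [356. 340.] 698 [ 0.662 -0.413  0.041] min [ 0.632 -0.429  0.004] max [ 0.695 -0.388  0.061] [84. 95. 96.]
yellow_driver 0.54 [367. 266.] 283 [ 0.726 -0.12   0.02 ] min [ 0.697 -0.219  0.006] max [ 0.797 -0.078  0.028] [ 62. 176. 204.]
blue_box 0.77 [366. 226.] 657 [0.748 0.058 0.026] min [0.708 0.012 0.001] max [0.791 0.124 0.031] [117.  89.  94.]
blue_box 0.69 [363. 319.] 215 [ 0.684 -0.33   0.027] min [ 0.668 -0.342  0.001] max [ 0.702 -0.311  0.036] [ 64.  83. 163.]
plug_carton 0.65 [360. 319.] 184 [ 0.682 -0.331  0.028] min [ 0.668 -0.342  0.004] max [ 0.698 -0.314  0.036] [ 64.  83. 164.]
```

View pics/crop_side.png

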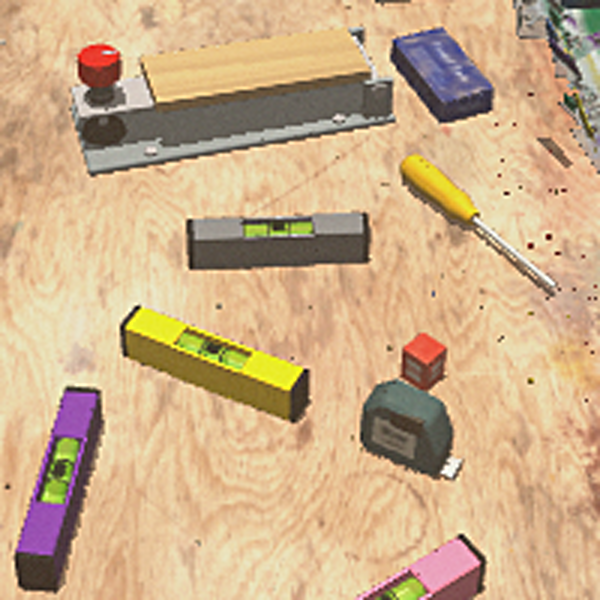

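Run:
```python
from h import *
for cam in ["side","scene"]:
    im,d,W,k=cloud(cam)
    hsv=cv2.cvtColor(im,cv2.COLOR_BGR2HSV)
    x,y,z=W[...,0],W[...,1],W[...,2]
    # yellow level top
    m=(abs(x-.517)<.1)&(abs(y+.329)<.07)&(z>.0355)&(z<.045)
    P=W[m]; r=cv2.minAreaRect((P[:,:2]*1000).astype(np.float32)); print(cam,"level",m.sum(),r,np.median(P[:,2]))
    # ply
    m=(x>.42)&(x<.68)&(y>-.06)&(y<.12)&(z>.05)&(z<.09)
    mm=m&(hsv[...,1]>60)&(hsv[...,0]<30)&(hsv[...,2]>120)
    P=W[mm]
    A=np.c_[P[:,:2],np.ones(len(P))]; w=np.ones(len(P),bool)
    for _ in range(6):
        c=np.linalg.lstsq(A[w],P[w,2],rcond=None)[0]; w=abs(A@c-P[:,2])<.003
    r=cv2.minAreaRect((P[w][:,:2]*1000).astype(np.float32)); print("ply",w.sum(),len(P),c,r,cv2.boxPoints(r).round(1).tolist()); print("z at centre",np.array([r[0][0]/1e3,r[0][1]/1e3,1])@c)
    # knob
    m=(x>.37)&(x<.45)&(y>-.06)&(y<.06)&(z>.06)&(z<.12)&((hsv[...,0]<8)|(hsv[...,0]>172))&(hsv[...,1]>120)
    P=W[m]; print("knob",m.sum(),P.min(0),P.max(0))
    T=P[P[:,2]>P[:,2].max()-.006]; print(len(T),cv2.minEnclosingCircle((T[:,:2]*1000).astype(np.float32)),np.median(T[:,2]))
    v,u=np.nonzero(m)
    # overlay
```

```text
side level 370 ((499.8631286621094, -361.56390380859375), (127.5684585571289, 159.0638427734375), 68.43319702148438) 0.03704226183554604
ply 1035 1156 [-0.0132995  -0.01355511  0.0685556 ] ((557.828857421875, 35.95697784423828), (213.50221252441406, 84.8653564453125), 13.166645050048828) [[444.20001220703125, 53.0], [463.5, -29.700000762939453], [671.4000244140625, 19.0], [652.0999755859375, 101.5999984741211]]
z at centre 0.06064935138459353
knob 164 [ 0.39088166 -0.02547473  0.07491503] [0.42875585 0.01644458 0.10242878]
75 ((409.1087341308594, -3.3881213665008545), 19.89617347717285) 0.09901202456324024
scene level 161 ((493.668212890625, -319.5043640136719), (176.68312072753906, 116.33488464355469), 10.281920433044434) 0.038251353094398546
ply 1091 1155 [-0.01349192 -0.0131572   0.07015266] ((555.8814697265625, 39.485877990722656), (215.50457763671875, 84.22676086425781), 13.052122116088867) [[441.3999938964844, 56.20000076293945], [460.3999938964844, -25.899999618530273], [670.4000244140625, 22.799999237060547], [651.2999877929688, 104.80000305175781]]
z at centre 0.06213322865700417
knob 193 [ 0.3876002  -0.01555739  0.06597446] [0.42673142 0.02358009 0.10311302]
87 ((407.4852600097656, 4.216804504394531), 19.862987518310547) 0.1002566328234107
```

Run:
```python
from h import *
for cam in ["side","scene"]:
    im,d,W,k=cloud(cam)
    pt=proj([[.515,-.327,.03]],k)[0]
    S=bot.silhouettes(cam,"level_center"); s=min(S,key=lambda s:np.hypot(*(np.array(s["xy"])-pt)))
    m=s["mask"]; P=W[m&np.isfinite(W[...,0])]
    top=P[(P[:,2]>.0345)&(P[:,2]<.045)]
    r=cv2.minAreaRect((top[:,:2]*1000).astype(np.float32)); print(cam,s["xy"],s["p"],len(top),r,cv2.boxPoints(r).tolist(),np.median(top[:,2]))
    # depth of top with PCA
    C=top[:,:2]-top[:,:2].mean(0); _,_,v=np.linalg.svd(C,full_matrices=0); print(v[0],np.degrees(np.arctan(v[0,1]/v[0,0])))
    cv2.imwrite(f"pics/lev_{cam}.png",cv2.resize(im[int(pt[1])-50:int(pt[1])+50,int(pt[0])-60:int(pt[0])+60],None,fx=5,fy=5,interpolation=cv2.INTER_CUBIC))
p,q=quat(); print(p,q.as_matrix().round(3))
```

```text
side [292.0, 321.4] 0.98 391 ((514.954833984375, -323.79730224609375), (30.76207160949707, 157.4014434814453), 61.56869125366211) [[438.4233093261719, -299.8534240722656], [576.84033203125, -374.7929992675781], [591.486328125, -347.7411804199219], [453.0693359375, -272.8016052246094]] 0.03660584732674313
[ 0.88062955 -0.47380544] -28.28160052551883
scene [369.5, 243.3] 0.93 163 ((509.84368896484375, -315.4272155761719), (31.11606788635254, 159.69851684570312), 60.370853424072266) [[432.74359130859375, -289.4747314453125], [571.5604858398438, -368.4271240234375], [586.9437866210938, -341.37969970703125], [448.12689208984375, -262.42730712890625]] 0.0379333328942355
[-0.87262123  0.48839758] -29.23531330890463
[ 0.17534546 -0.65185432  0.23134038] [[ 0.26  -0.966  0.   ]
 [-0.966 -0.26  -0.   ]
 [ 0.    -0.    -1.   ]]
```

```bash
cat >> h.py <<'E'
def go(target,yaw_deg,tilt=None):
    """print shift (cm) and rotvec for tool down with tool-x at yaw (world deg); commanded pose assumed = measured"""
    p,q=quat()
    a=np.radians(yaw_deg); X=np.array([np.cos(a),np.sin(a),0]); Z=np.array([0,0,-1.]); Y=np.cross(Z,X)
    T=R.from_matrix(np.stack([X,Y,Z],1))
    if tilt is not None: T=R.from_rotvec(tilt)*T
    d=q.inv().apply(np.array(target)-p)*100; w=(q.inv()*T).as_rotvec()
    print("shift cm",d.round(2),"rot",w.round(3))
def st():
    o=bot.get_obs(); p,q=quat(); M=q.as_matrix()
    print("t",round(o["t"],2),"tcp",p.round(4),"yaw",round(np.degrees(np.arctan2(M[1,0],M[0,0])),1),"z",M[:,2].round(3),"q",np.round(o["q"],2),"F",np.round(o["contact_force"],1),"g",round(o["gripper_width"],3))
E
python3 -c "
from h import *
go([.5125,-.3195,.25],-119)"
```

```text
shift cm [-23.34 -41.19  -1.87] rot [-0.    -0.     0.769]
```

```bash
python3 -m creep '[[[-23.3,-41.2,-1.9,0,0,0.769,1],[-23.3,-41.2,-1.9,0,0,0.769,1],[-23.3,-41.2,-1.9,0,0,0.769,1],[-23.3,-41.2,-1.9,0,0,0.769,1],[-23.3,-41.2,-1.9,0,0,0.769,1],[-23.3,-41.2,-1.9,0,0,0.769,1],[-23.3,-41.2,-1.9,0,0,0.769,1],[-23.3,-41.2,-1.9,0,0,0.769,1],[-23.3,-41.2,-1.9,0,0,0.769,1],[-23.3,-41.2,-1.9,0,0,0.769,1]]]'
python3 - <<'E'
from h import *
st()
im,d,W,k=cloud("wrist"); cv2.imwrite("pics/w1.png",im)
s=bot.silhouettes("wrist","level_center")
for a in s:
    m=a["mask"]&np.isfinite(W[...,0]);P=W[m];top=P[(P[:,2]>.0345)&(P[:,2]<.045)]
    if len(top)<20: continue
    print(a["p"],a["xy"],im[m].mean(0).round(),cv2.minAreaRect((top[:,:2]*1000).astype(np.float32)),np.median(top[:,2]))
E
```

```text
t: 2.15
eef_pos: [0.5121, -0.3205, 0.2503]
tool_rot: [-0.0, -0.507, 0.862, -0.0]
contact_force: [-0.0, -0.3, 0.2]
gripper_width: 1.002
t 2.15 tcp [ 0.5121 -0.3205  0.2503] yaw -119.0 z [-0.001 -0.001 -1.   ] q [ 0.45  0.34  0.01  1.71 -0.    1.09 -1.62] F [-0.  -0.3  0.2] g 1.002
0.92 [180.5, 209.7] [81. 98. 94.] ((571.9285278320312, -176.25079345703125), (160.84561157226562, 29.217571258544922), 1.513387680053711) 0.0373005655575171
0.87 [324.5, 195.0] [ 18. 126. 134.] ((513.8101196289062, -319.8525085449219), (27.92765235900879, 159.81817626953125), 60.630741119384766) 0.03727119292078364
0.87 [465.3, 236.1] [97. 57. 92.] ((399.7390441894531, -436.7973327636719), (159.50711059570312, 28.378576278686523), 81.21094512939453) 0.037355469970475896
0.79 [536.8, 9.4] [ 81.  68. 106.] ((567.7047119140625, -583.0654907226562), (44.896812438964844, 18.578468322753906), 60.19203186035156) 0.037257358141098866
```

View pics/w1.png

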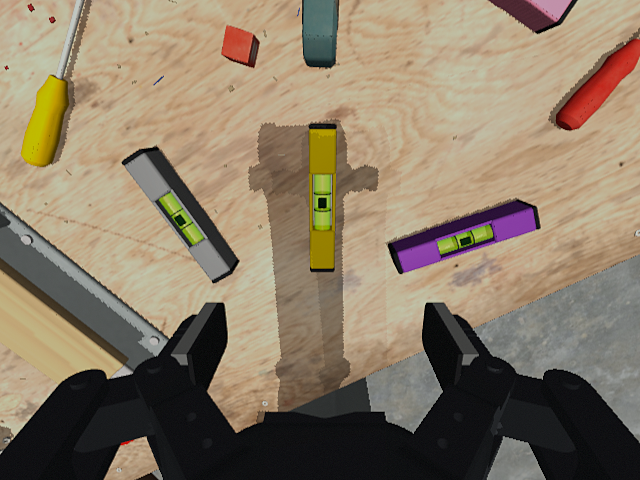

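The wrist picture shows the yellow level at (322,197), between the open fingers. It measures 160x28 mm, centred at (0.514, -0.320). I'm descending to grasp it.

```bash
python3 -m creep '[[[-0.13,-0.13,6,0,0,0.007,1],[-0.13,-0.13,12,0,0,0.007,1],[-0.13,-0.13,18,0,0,0.007,1],[-0.13,-0.13,22,0,0,0.007,1],[-0.13,-0.13,24.3,0,0,0.007,1],[-0.13,-0.13,24.3,0,0,0.007,1],[-0.13,-0.13,24.3,0,0,0.007,0.2],[-0.13,-0.13,24.3,0,0,0.007,0.2],[-0.13,-0.13,24.3,0,0,0.007,0.2],[-0.13,-0.13,24.3,0,0,0.007,0.2]]]' 40
python3 -c "
from h import *
st()"
```

```text
t: 3.5
eef_pos: [0.5152, -0.3196, 0.0084]
tool_rot: [0.001, -0.505, 0.863, -0.001]
contact_force: [-1.3, -0.4, 5.6]
gripper_width: 0.326
t 3.5 tcp [ 0.5152 -0.3196  0.0084] yaw -119.4 z [ 0.002 -0.001 -1.   ] q [ 0.45  0.65 -0.    1.87  0.    0.62 -1.63] F [-1.3 -0.4  5.6] g 0.326
```

```bash
python3 -m creep '[[[0,0,-5,0,0,0,0.2],[0,0,-10,0,0,0,0.2],[0,0,-16,0,0,0,0.2],[0,0,-21,0,0,0,0.2],[0,0,-21,0,0,0,0.2]]]' 
python3 -c "
from h import *
st(); go([.5568,.0377,.22],-76.9)"
```

```text
t: 4.12
eef_pos: [0.5165, -0.3205, 0.2218]
tool_rot: [0.002, -0.504, 0.863, -0.003]
contact_force: [0.1, -0.8, -3.5]
gripper_width: 0.322
t 4.12 tcp [ 0.5165 -0.3205  0.2218] yaw -119.4 z [ 0.007 -0.004 -1.   ] q [ 0.44  0.37  0.01  1.74 -0.    1.02 -1.63] F [ 0.1 -0.8 -3.5] g 0.322
shift cm [-33.18  14.09   0.08] rot [-0.008 -0.003 -0.742]
```

```bash
python3 -m creep '[[[-33.2,14.1,0,0,0,-0.742,0.2],[-33.2,14.1,0,0,0,-0.742,0.2],[-33.2,14.1,0,0,0,-0.742,0.2],[-33.2,14.1,0,0,0,-0.742,0.2],[-33.2,14.1,0,0,0,-0.742,0.2],[-33.2,14.1,0,0,0,-0.742,0.2],[-33.2,14.1,0,0,0,-0.742,0.2],[-33.2,14.1,0,0,0,-0.742,0.2],[-33.2,14.1,0,0,0,-0.742,0.2],[-33.2,14.1,0,0,0,-0.742,0.2]]]'
python3 - <<'E'
from h import *
st()
im,d,W,k=cloud("wrist"); cv2.imwrite("pics/w2.png",im)
x,y,z=W[...,0],W[...,1],W[...,2]
hsv=cv2.cvtColor(im,cv2.COLOR_BGR2HSV)
m=(x>.42)&(x<.68)&(y>-.06)&(y<.12)&(z>.05)&(z<.09)&(hsv[...,1]>60)&(hsv[...,0]<30)
P=W[m];A=np.c_[P[:,:2],np.ones(len(P))]; w=np.ones(len(P),bool)
for _ in range(6):
    c=np.linalg.lstsq(A[w],P[w,2],rcond=None)[0]; w=abs(A@c-P[:,2])<.003
r=cv2.minAreaRect((P[w][:,:2]*1000).astype(np.float32)); print(w.sum(),len(P),c,r,cv2.boxPoints(r).round(1).tolist())
E
```

```text
t: 5.38
eef_pos: [0.5545, 0.0377, 0.217]
tool_rot: [0.0, 0.782, -0.623, -0.0]
contact_force: [-0.2, 0.6, -2.6]
gripper_width: 0.317
t 5.38 tcp [0.5545 0.0377 0.217 ] yaw -77.0 z [-0.001 -0.    -1.   ] q [ 0.05  0.31 -0.28  1.84  0.1   1.   -1.62] F [-0.2  0.6 -2.6] g 0.317
5576 5579 [-0.01566039 -0.00277996  0.07054433] ((575.0951538085938, 41.775299072265625), (179.62277221679688, 79.84561157226562), 13.666658401489258) [[478.3999938964844, 59.29999923706055], [497.29998779296875, -18.200000762939453], [671.7999877929688, 24.200000762939453], [652.9000244140625, 101.80000305175781]]
```

View pics/w2.png

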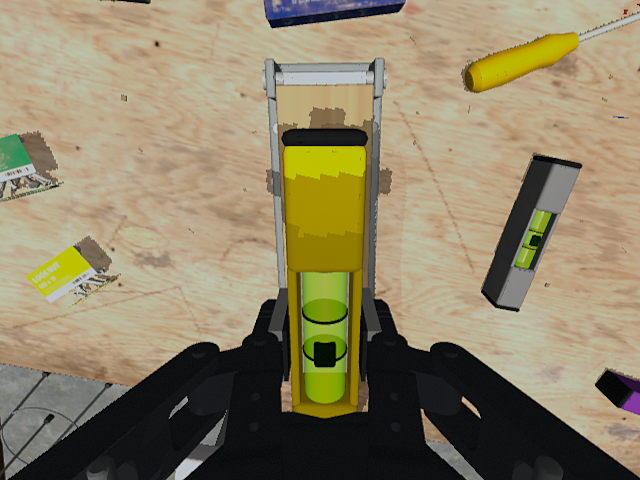

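```bash
python3 -m creep '[[[0.04,-0.4,5,0,0,0,0.2],[0.04,-0.4,10,0,0,0,0.2],[0.04,-0.4,13,0,0,0,0.2],[0.04,-0.4,14,0,0,0,0.2],[0.04,-0.4,14,0,0,0,0.2]]]' 
python3 -c "
from h import *
st(); go([.5582,.038,.072],-76.7)"
```

```text
t: 6.05
eef_pos: [0.5589, 0.0395, 0.0775]
tool_rot: [-0.0, 0.783, -0.622, -0.0]
contact_force: [-0.2, -0.2, -2.9]
gripper_width: 0.318
t 6.05 tcp [0.5589 0.0395 0.0775] yaw -76.9 z [ 0.  0. -1.] q [ 0.02  0.5  -0.25  1.94  0.18  0.72 -1.69] F [-0.2 -0.2 -2.9] g 0.318
shift cm [0.13 0.1  0.55] rot [-0.     0.    -0.004]
```

```bash
python3 -m creep '[[[0.13,0.1,0.5,0,0,0,0.2],[0.13,0.1,0.6,0,0,0,0.2],[0.13,0.1,0.6,0,0,0,0.2]]]' 
python3 -c "
from h import *
st()"
```

```text
t: 6.42
eef_pos: [0.5583, 0.0381, 0.0719]
tool_rot: [-0.0, 0.783, -0.622, 0.0]
contact_force: [-0.2, 0.2, -3.5]
gripper_width: 0.323
t 6.42 tcp [0.5583 0.0381 0.0719] yaw -76.9 z [ 0.001 -0.    -1.   ] q [ 0.02  0.51 -0.25  1.95  0.19  0.71 -1.69] F [-0.2  0.2 -3.5] g 0.323
```

```bash
python3 -m creep '[[[0,0,0.1,0,0,0,0.2],[0,0,0.2,0,0,0,0.2],[0,0,0.2,0,0,0,0.2]]]'
python3 - <<'E'
from h import *
st()
im,d=bot.read_camera("side"); k=bot.calibration("side")
cv2.imwrite("pics/s3.png",cv2.resize(im[180:260,210:370],None,fx=5,fy=5,interpolation=cv2.INTER_CUBIC))
E
```

```text
t: 6.8
eef_pos: [0.5587, 0.0383, 0.0703]
tool_rot: [-0.0, 0.783, -0.622, 0.001]
contact_force: [-0.8, 0.2, 6.6]
gripper_width: 0.324
t 6.8 tcp [0.5587 0.0383 0.0703] yaw -76.9 z [ 0.001 -0.    -1.   ] q [ 0.02  0.51 -0.25  1.95  0.19  0.71 -1.69] F [-0.8  0.2  6.6] g 0.324
```

View pics/s3.png

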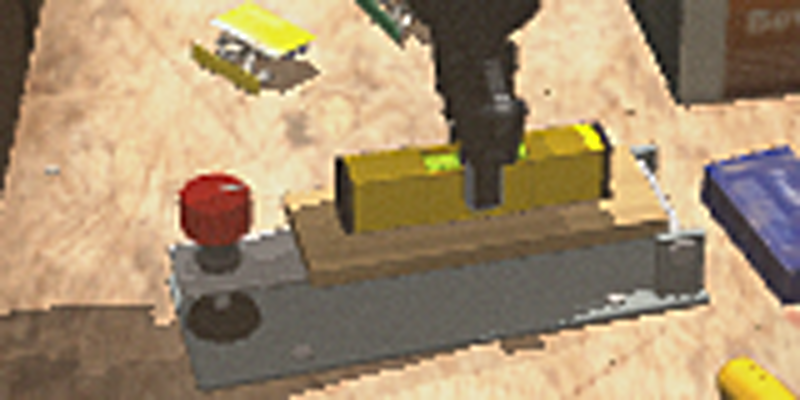

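The crop shows the level (475,175) standing on the board, with 6.6 N of upward contact. I'm releasing it.

```bash
python3 -m creep '[[[0,0,0,0,0,0,0.8],[0,0,0,0,0,0,0.8],[0,0,0,0,0,0,0.8],[0,0,-4,0,0,0,0.8],[0,0,-9,0,0,0,0.8],[0,0,-14,0,0,0,0.8],[0,0,-14,0,0,0,0.8]]]'
python3 - <<'E'
from h import *
st()
im,d,W,k=cloud("wrist"); cv2.imwrite("pics/w4.png",im)
for a in bot.silhouettes("wrist","level_center"):
    m=a["mask"]&np.isfinite(W[...,0]);P=W[m];top=P[(P[:,2]>.09)&(P[:,2]<.11)]
    if len(top)<20: continue
    print(a["p"],a["xy"],cv2.minAreaRect((top[:,:2]*1000).astype(np.float32)),np.median(top[:,2]))
for a in bot.silhouettes("wrist","knob_grip"):
    m=a["mask"]&np.isfinite(W[...,0]);P=W[m]
    if len(P): print(a["p"],a["xy"],np.median(P,0))
E
```

```text
t: 7.72
eef_pos: [0.5606, 0.0387, 0.2136]
tool_rot: [-0.003, 0.783, -0.622, 0.003]
contact_force: [-0.1, -0.6, -0.6]
gripper_width: 0.802
t 7.72 tcp [0.5606 0.0387 0.2136] yaw -76.9 z [ 0.008  0.001 -1.   ] q [ 0.05  0.32 -0.29  1.84  0.11  0.99 -1.62] F [-0.1 -0.6 -0.6] g 0.802
0.92 [324.4, 222.8] ((556.1849975585938, 37.601993560791016), (159.4972686767578, 28.141176223754883), 13.175603866577148) 0.095849982617919
0.69 [326.0, 381.6] [0.41609634 0.0027171  0.09776441]
```

View pics/w4.png

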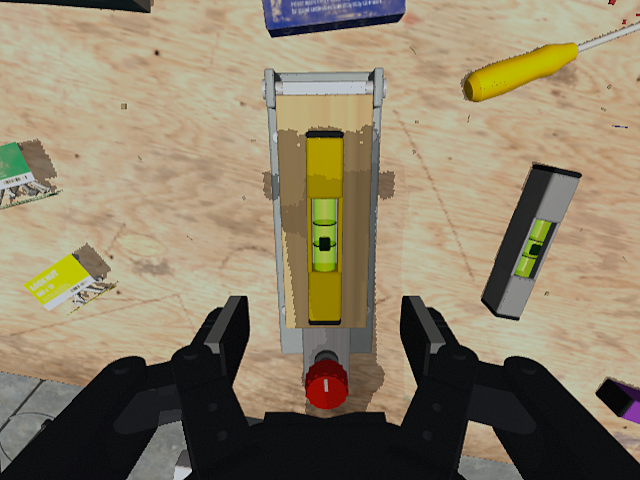

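The wrist picture shows the level centred on the board at (324,223). Its bubble at (324,244) has run toward the knob, about 8 mm off the window's middle at row 234.5, so I expect about 1.5 rad of clockwise turn. The knob is at (326,386).

Run:
```python
from h import *
im,d,W,k=cloud("wrist")
hsv=cv2.cvtColor(im,cv2.COLOR_BGR2HSV)
x,y,z=W[...,0],W[...,1],W[...,2]
m=(x>.36)&(x<.46)&(abs(y)<.06)&(z>.097)&(z<.107)
P=W[m]; print(m.sum(),cv2.minEnclosingCircle((P[:,:2]*1000).astype(np.float32)),cv2.minAreaRect((P[:,:2]*1000).astype(np.float32)),np.median(P[:,2]))
cv2.imwrite("pics/w4b.png",cv2.resize(im[180:420,250:400],None,fx=3,fy=3,interpolation=cv2.INTER_CUBIC)[:600] if 0 else cv2.resize(im[180:420,250:400],None,fx=2.4,fy=2.4,interpolation=cv2.INTER_CUBIC))
st()
go([.4095,.002,.16],-20); go([.4095,.002,.16],0)
```

```text
1173 ((409.8719482421875, 1.2833847999572754), 20.858020782470703) ((410.4590759277344, 1.7297191619873047), (38.78179168701172, 39.68128967285156), 14.230195999145508) 0.09993658511267844
t 7.92 tcp [0.5569 0.038  0.2079] yaw -76.9 z [-0.003 -0.    -1.   ] q [ 0.05  0.33 -0.29  1.85  0.11  0.99 -1.62] F [ 0.1 -0.8  0.3] g 0.801
shift cm [ 0.16 15.16  4.83] rot [ 0.002  0.001 -0.993]
shift cm [ 0.16 15.16  4.83] rot [ 0.002  0.002 -1.342]
```

View pics/w4b.png

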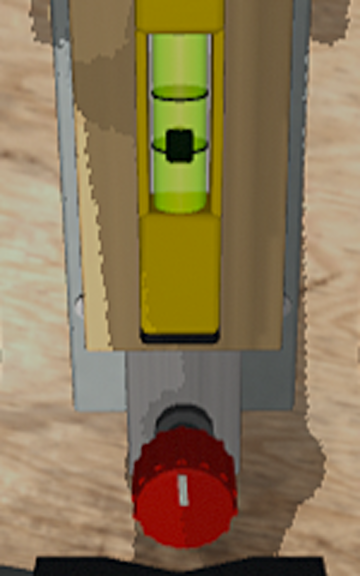

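```bash
python3 -m creep '[[[0.2,15.1,3,0,0,-1.43,0.9],[0.2,15.1,3,0,0,-1.43,0.9],[0.2,15.1,3,0,0,-1.43,0.9],[0.2,15.1,3,0,0,-1.43,0.9],[0.2,15.1,3,0,0,-1.43,0.9],[0.2,15.1,3,0,0,-1.43,0.9],[0.2,15.1,3,0,0,-1.43,0.9],[0.2,15.1,3,0,0,-1.43,0.9],[0.2,15.1,3,0,0,-1.43,0.9],[0.2,15.1,3,0,0,-1.43,0.9]]]' 
python3 -c "
from h import *
st(); go([.4102,.0015,.07],5)"
```

```text
t: 9.18
eef_pos: [0.4109, 0.0019, 0.1787]
tool_rot: [-0.0, 0.999, 0.043, -0.001]
contact_force: [-0.8, 0.3, 1.0]
gripper_width: 0.902
t 9.18 tcp [0.4109 0.0019 0.1787] yaw 4.9 z [-0.001  0.    -1.   ] q [ 0.29  0.14 -0.48  2.18  0.09  0.84 -0.16] F [-0.8  0.3  1. ] g 0.902
shift cm [-0.06  0.04 10.87] rot [-0.     0.001 -0.002]
```

```bash
python3 -m creep '[[[0,0,3,0,0,0,0.9],[0,0,6,0,0,0,0.9],[0,0,8,0,0,0,0.9],[0,0,8,0,0,0,0.9]]]'
python3 - <<'E'
from h import *
st(); go([.4102,.0015,.07],5)
E
```

```text
t: 9.68
eef_pos: [0.41, 0.002, 0.0981]
tool_rot: [-0.0, 0.999, 0.044, -0.002]
contact_force: [0.9, -0.4, 0.2]
gripper_width: 0.899
t 9.68 tcp [0.41   0.002  0.0981] yaw 5.0 z [-0.004  0.    -1.   ] q [ 0.24  0.28 -0.45  2.25  0.2   0.65 -0.27] F [ 0.9 -0.4  0.2] g 0.899
shift cm [0.02 0.05 2.81] rot [-0.     0.004 -0.   ]
```

```bash
python3 -m creep '[[[0,0.05,1.5,0,0,0,0.9],[0,0.05,2.7,0,0,0,0.9],[0,0.05,2.7,0,0,0,0.9],[0,0.05,2.7,0,0,0,0.35],[0,0.05,2.7,0,0,0,0.35],[0,0.05,2.7,0,0,0,0.35],[0,0.05,2.7,0,0,0,0.35]]]' 40
python3 - <<'E'
from h import *
st()
E
```

```text
t: 10.55
eef_pos: [0.4099, 0.0012, 0.0726]
tool_rot: [0.001, 0.999, 0.044, -0.001]
contact_force: [-5.5, -0.0, 8.9]
gripper_width: 0.444
t 10.55 tcp [0.4099 0.0012 0.0726] yaw 5.0 z [-0.003 -0.001 -1.   ] q [ 0.22  0.33 -0.43  2.27  0.25  0.58 -0.31] F [-5.5 -0.   8.9] g 0.444
```

```bash
python3 -m creep '[[[0,0,0.06,0,0,0.15,0.35],[0,0,0.11,0,0,0.3,0.35],[0,0,0.17,0,0,0.45,0.35],[0,0,0.22,0,0,0.6,0.35],[0,0,0.28,0,0,0.75,0.35],[0,0,0.33,0,0,0.9,0.35],[0,0,0.39,0,0,1.05,0.35],[0,0,0.44,0,0,1.2,0.35],[0,0,0.44,0,0,1.2,0.35]]]'
python3 - <<'E'
from h import *
st()
im,d=bot.read_camera("wrist"); cv2.imwrite("pics/w5.png",im)
im,d=bot.read_camera("side"); cv2.imwrite("pics/s5.png",cv2.resize(im[180:260,210:370],None,fx=5,fy=5,interpolation=cv2.INTER_CUBIC))
E
```

```text
t: 11.68
eef_pos: [0.4088, 0.0011, 0.0679]
tool_rot: [0.002, 0.849, -0.529, -0.002]
contact_force: [-7.3, -0.3, 9.6]
gripper_width: 0.443
t 11.68 tcp [0.4088 0.0011 0.0679] yaw -63.8 z [-0.005 -0.001 -1.   ] q [-0.03  0.32 -0.15  2.29  0.09  0.54 -1.36] F [-7.3 -0.3  9.6] g 0.443
```

View pics/w5.png

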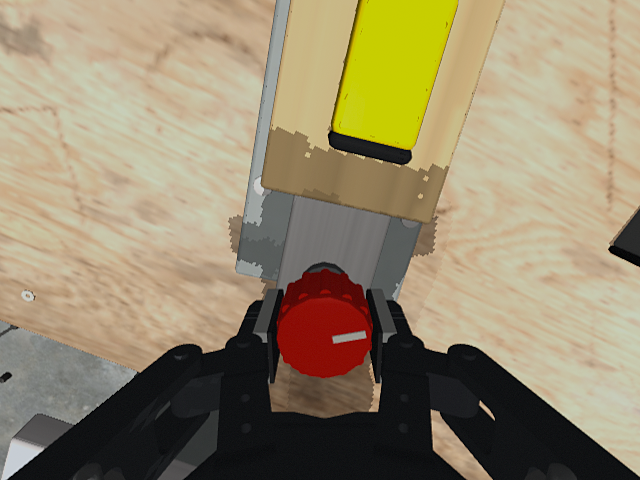

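View pics/s5.png

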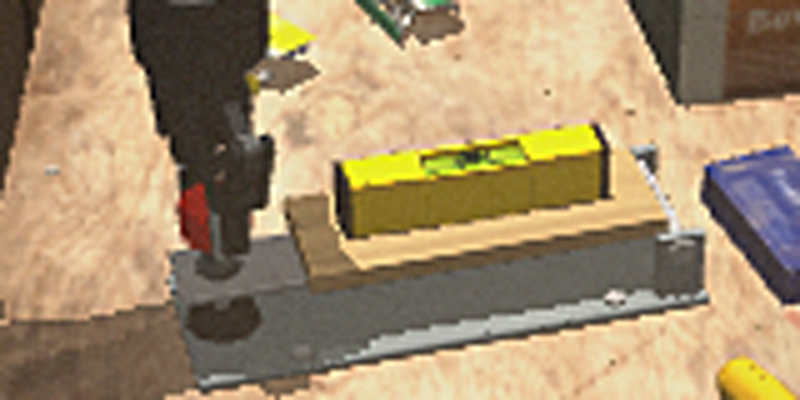

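```bash
python3 -m creep '[[[0,0,-0.05,0,0,0,0.35],[0,0,-0.05,0,0,0,0.35],[0,0,-0.05,0,0,0,0.35],[0,0,-0.05,0,0,0,0.35],[0,0,-0.05,0,0,0,0.35],[0,0,-0.05,0,0,0,0.35]]]'
python3 - <<'E'
from h import *
st()
im,d=bot.read_camera("side"); cv2.imwrite("pics/s6.png",cv2.resize(im[195:225,275:340],None,fx=12,fy=12,interpolation=cv2.INTER_CUBIC))
E
```

```text
t: 12.52
eef_pos: [0.4087, 0.0011, 0.068]
tool_rot: [0.002, 0.849, -0.528, -0.002]
contact_force: [-6.1, 0.1, 1.6]
gripper_width: 0.445
t 12.53 tcp [0.4087 0.0011 0.068 ] yaw -63.7 z [-0.005 -0.001 -1.   ] q [-0.03  0.32 -0.15  2.29  0.09  0.54 -1.36] F [-6.1  0.1  1.6] g 0.445
```

View pics/s6.png

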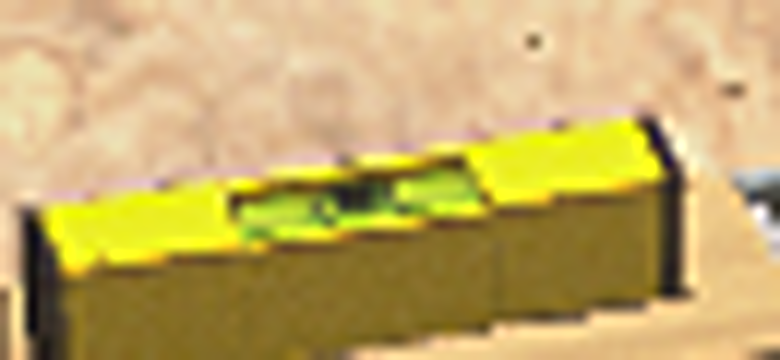

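```bash
python3 -m creep '[[[0,0,0.04,0,0,0.12,0.35],[0,0,0.04,0,0,0.12,0.35],[0,0,0.04,0,0,0.12,0.9],[0,0,0.04,0,0,0.12,0.9],[0,0,0.04,0,0,0.12,0.9],[0,0,-4,0,0,0.2,0.9],[0,0,-8,0,0,0.2,0.9],[0,0,-12,0,0,0.2,0.9]]]'
python3 - <<'E'
from h import *
st(); go([.49,.021,.21],-76.7)
E
```

```text
t: 13.58
eef_pos: [0.4114, 0.0015, 0.1898]
tool_rot: [-0.0, 0.792, -0.61, 0.0]
contact_force: [1.1, 0.1, 0.5]
gripper_width: 0.898
t 13.57 tcp [0.4114 0.0015 0.1898] yaw -75.2 z [ 0.  0. -1.] q [-0.05  0.1  -0.11  2.19  0.01  0.86 -1.48] F [1.1 0.1 0.5] g 0.898
shift cm [ 0.12 -8.1  -2.02] rot [-0.    -0.     0.027]
```

```bash
python3 -m creep '[[[0.1,-6,-2,0,0,0,0.9],[0.1,-12,-2,0,0,0,0.9],[0.1,-14.5,-2,0,0,0,0.5],[0.1,-14.5,-2,0,0,0,0],[0.1,-14.5,-2,0,0,0,0],[0.1,-14.5,-2,0,0,0,0]]]'
python3 - <<'E'
from h import *
st()
im,d,W,k=cloud("wrist"); cv2.imwrite("pics/w7.png",im)
cv2.imwrite("pics/w7b.png",cv2.resize(im[170:330,270:380],None,fx=3.7,fy=3.7,interpolation=cv2.INTER_CUBIC))
for a in bot.silhouettes("wrist","level_center"):
    m=a["mask"]&np.isfinite(W[...,0]);P=W[m];top=P[(P[:,2]>.085)&(P[:,2]<.11)]
    if len(top)<20: continue
    print(a["p"],a["xy"],cv2.minAreaRect((top[:,:2]*1000).astype(np.float32)),np.median(top[:,2]))
for a in bot.find_in("wrist","bubble"): print(a)
E
```

```text
t: 14.32
eef_pos: [0.5507, 0.0371, 0.2084]
tool_rot: [0.0, 0.792, -0.61, -0.0]
contact_force: [0.3, -0.8, -0.6]
gripper_width: 0.043
t 14.32 tcp [0.5507 0.0371 0.2084] yaw -75.2 z [-0.001 -0.    -1.   ] q [-0.09  0.3  -0.11  1.87  0.04  0.97 -1.53] F [ 0.3 -0.8 -0.6] g 0.043
{'xy': [322.3, 222.6], 'p': 0.56}
{'xy': [538.5, 248.3], 'p': 0.47}
```

View pics/w7b.png

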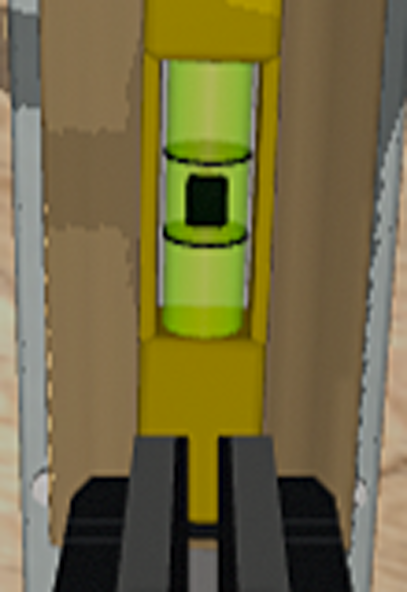

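The enlarged crop shows the bubble (207,201) midway between the rings (about rows 162 and 242), so it is centred with nothing pressing. Next I'll turn the shut fingers half round, so the wrist camera faces the vial, and press on the flat at the hinge end.

```bash
python3 -m creep '[[[0,-1,0,0,0,-0.18,0],[0,-2,0,0,0,-0.36,0],[0,-3,0,0,0,-0.54,0],[0,-4,0,0,0,-0.72,0],[0,-5,0,0,0,-0.9,0],[0,-5,0,0,0,-1.08,0],[0,-5,0,0,0,-1.26,0],[0,-5,0,0,0,-1.44,0],[0,-5,0,0,0,-1.62,0],[0,-5,0,0,0,-1.8,0]]]'
python3 - <<'E'
from h import *
st(); go([.6078,.0496,.13],103.3)
E
```

```text
t: 15.72
eef_pos: [0.5999, 0.0502, 0.2085]
tool_rot: [0.0, 0.97, 0.244, 0.0]
contact_force: [-0.2, -0.1, -1.3]
gripper_width: 0.0
t 15.72 tcp [0.5999 0.0502 0.2085] yaw 28.3 z [ 0. -0. -1.] q [ 0.16  0.42 -0.45  1.74  0.21  1.04  0.13] F [-0.2 -0.1 -1.3] g 0.0
shift cm [0.67 0.42 7.85] rot [ 0.     0.    -1.309]
```

```bash
python3 -m creep '[[[0.67,0.42,1,0,0,-0.18,0],[0.67,0.42,2,0,0,-0.36,0],[0.67,0.42,3,0,0,-0.54,0],[0.67,0.42,4,0,0,-0.72,0],[0.67,0.42,5,0,0,-0.9,0],[0.67,0.42,6,0,0,-1.08,0],[0.67,0.42,7,0,0,-1.26,0],[0.67,0.42,7.8,0,0,-1.31,0],[0.67,0.42,7.8,0,0,-1.31,0],[0.67,0.42,7.8,0,0,-1.31,0]]]'
python3 - <<'E'
from h import *
st(); go([.6078,.0496,.10],103.3)
im,d,W,k=cloud("wrist"); cv2.imwrite("pics/w8.png",im)
E
```

```text
t: 16.98
eef_pos: [0.6082, 0.0499, 0.1308]
tool_rot: [0.0, 0.623, 0.782, 0.0]
contact_force: [0.2, 0.2, 0.1]
gripper_width: 0.001
t 16.98 tcp [0.6082 0.0499 0.1308] yaw 102.9 z [ 0.001 -0.    -1.   ] q [ 0.33  0.58 -0.7   1.77  0.44  0.96  1.24] F [0.2 0.2 0.1] g 0.001
shift cm [-0.02 -0.05  3.08] rot [ 0.001  0.    -0.007]
```

View pics/w8.png

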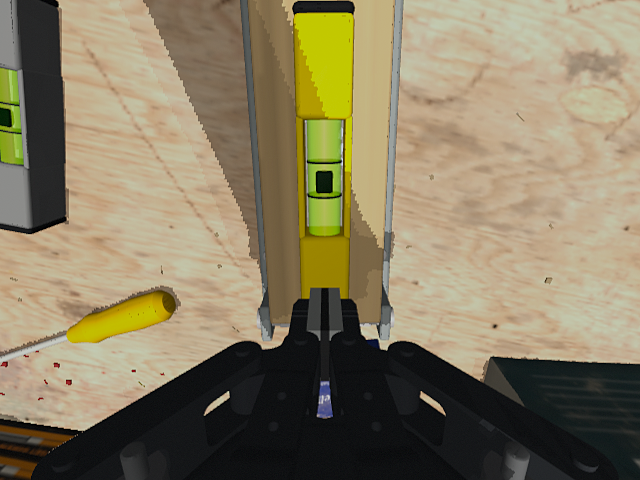

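```bash
python3 -m creep '[[[0,-0.05,1.5,0,0,0,0],[0,-0.05,2.6,0,0,0,0],[0,-0.05,2.9,0,0,0,0],[0,-0.05,2.9,0,0,0,0]]]'
python3 - <<'E'
from h import *
st()
E
```

```text
t: 17.52
eef_pos: [0.6073, 0.0498, 0.101]
tool_rot: [-0.0, 0.622, 0.783, -0.0]
contact_force: [-0.1, -0.3, -0.1]
gripper_width: 0.003
t 17.52 tcp [0.6073 0.0498 0.101 ] yaw 103.0 z [-0.001  0.    -1.   ] q [ 0.31  0.61 -0.68  1.79  0.47  0.91  1.22] F [-0.1 -0.3 -0.1] g 0.003
```

```bash
for i in 1; do python3 -m creep '[[[0,0,0.1,0,0,0,0],[0,0,0.2,0,0,0,0],[0,0,0.2,0,0,0,0]]]'; done; python3 -m creep '[[[0,0,0.1,0,0,0,0],[0,0,0.1,0,0,0,0]]]'
```

```text
t: 17.9
eef_pos: [0.6076, 0.0497, 0.0995]
tool_rot: [0.0, 0.622, 0.783, 0.0]
contact_force: [-0.3, 0.3, 0.4]
gripper_width: -0.002
t: 18.15
eef_pos: [0.6075, 0.0497, 0.0984]
tool_rot: [-0.0, 0.622, 0.783, -0.0]
contact_force: [0.0, -0.5, 0.4]
gripper_width: -0.0
```

```bash
python3 -m creep '[[[0,0,0.05,0,0,0,0],[0,0,0.1,0,0,0,0],[0,0,0.1,0,0,0,0]]]'
```

```text
t: 18.52
eef_pos: [0.6076, 0.0498, 0.0981]
tool_rot: [0.0, 0.622, 0.783, -0.0]
contact_force: [-2.4, -0.9, 5.9]
gripper_width: 0.002
```

```bash
python3 -m creep '[[[0,0,0.05,0,0,0,0],[0,0,0.05,0,0,0,0]]]'
```

```text
t: 18.77
eef_pos: [0.6076, 0.0498, 0.098]
tool_rot: [0.0, 0.622, 0.783, -0.0]
contact_force: [-2.8, -1.4, 9.5]
gripper_width: 0.0
```

```bash
python3 -m creep '[[[0.0,0,0,0,0,0,0],[0,0,0,0,0,0,0],[0,0,0,0,0,0,0],[0,0,0,0,0,0,0],[0,0,0,0,0,0,0],[0,0,0,0,0,0,0],[0,0,0,0,0,0,0],[0,0,0,0,0,0,0]]]'
python3 - <<'E'
from h import *
st()
im,d,W,k=cloud("wrist"); cv2.imwrite("pics/w9.png",cv2.resize(im[60:260,260:390],None,fx=3,fy=3,interpolation=cv2.INTER_CUBIC))
st()
E
```

```text
t: 19.77
eef_pos: [0.6076, 0.0498, 0.098]
tool_rot: [0.0, 0.622, 0.783, -0.0]
contact_force: [-3.8, -0.4, 9.3]
gripper_width: 0.002
t 19.77 tcp [0.6076 0.0498 0.098 ] yaw 103.0 z [ 0.    -0.001 -1.   ] q [ 0.31  0.62 -0.67  1.79  0.48  0.9   1.22] F [-3.8 -0.4  9.3] g 0.002
t 19.82 tcp [0.6076 0.0498 0.098 ] yaw 103.0 z [ 0.    -0.001 -1.   ] q [ 0.31  0.62 -0.67  1.79  0.48  0.9   1.22] F [-3.5 -0.7  9.8] g 0.002
```

View pics/w9.png

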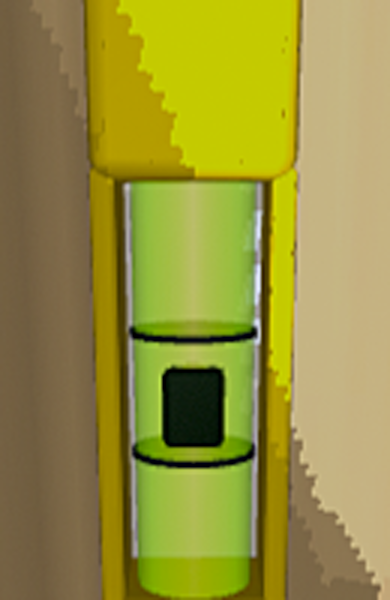

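The bubble shows about 1 mm toward the hinge, inside the rings, with gaps of about 26 and 12 px. I'll measure that properly in 3D and with the other cameras.

Run:
```python
from h import *
im,d,W,k=cloud("wrist")
Rm=cv2.Rodrigues(np.array(k["rvec"]))[0]; c=-Rm.T@np.array(k["tvec"]).ravel(); print("cam",c.round(3),"axis",Rm[2].round(3))
ax=np.array([-.9736,-.2284,0])
ori=np.array([.5562,.0376,.096]); print(proj([ori],k))
col=324
hs=im[:,col-2:col+3].mean(1).sum(1)
for r in range(112,245): 
    s=(W[r,col]-ori)@ax*1000
    print(r,int(hs[r]),round(s,1),round(W[r,col,2]*1000,1),end=" | ")
im2,d2=bot.read_camera("scene"); k2=bot.calibration("scene"); p=proj([[.5562,.0376,.098]],k2)[0].astype(int); print(p)
cv2.imwrite("pics/sc9.png",cv2.resize(im2[p[1]-25:p[1]+25,p[0]-40:p[0]+40],None,fx=9,fy=9,interpolation=cv2.INTER_CUBIC))
im2,d2=bot.read_camera("side")
cv2.imwrite("pics/s9.png",cv2.resize(im2[195:225,275:340],None,fx=12,fy=12,interpolation=cv2.INTER_CUBIC))
```

```text
cam [0.529 0.031 0.24 ] axis [ 0.306  0.071 -0.949]
[[323.89481281 193.08061675]]
112 398 32.5 98.0 | 113 400 32.1 97.3 | 114 404 31.7 97.9 | 115 378 31.4 96.9 | 116 330 31.1 95.7 | 117 323 30.6 97.2 | 118 288 30.3 95.4 | 119 209 29.9 94.7 | 120 306 29.5 95.5 | 121 449 29.2 95.8 | 122 481 28.8 95.9 | 123 471 28.4 96.5 | 124 470 28.0 95.8 | 125 469 27.6 95.4 | 126 470 27.3 96.7 | 127 469 26.9 94.6 | 128 469 26.5 96.1 | 129 469 26.1 94.7 | 130 470 25.7 95.3 | 131 468 25.3 95.0 | 132 469 24.9 95.2 | 133 469 24.5 94.9 | 134 470 24.2 95.3 | 135 468 23.8 95.3 | 136 468 23.4 95.8 | 137 468 23.0 96.1 | 138 468 22.6 94.7 | 139 467 22.2 95.0 | 140 468 21.8 95.6 | 141 467 21.4 95.3 | 142 467 21.1 96.0 | 143 466 20.6 94.0 | 144 468 20.2 95.2 | 145 467 19.9 95.8 | 146 467 19.3 93.8 | 147 467 19.1 96.6 | 148 467 18.7 95.8 | 149 467 18.2 95.0 | 150 467 17.9 95.6 | 151 467 17.5 95.6 | 152 466 17.0 94.6 | 153 467 16.7 96.0 | 154 466 16.2 95.2 | 155 466 15.8 94.6 | 156 466 15.5 96.1 | 157 465 15.1 96.2 | 158 465 14.7 96.1 | 159 465 14.3 95.9 | 160 465 13.8 95.5 | 161 465 13.3 94.9 | 162 464 13.1 96.2 
[... 919 characters left out ...]
.1 95.1 | 212 358 -8.3 96.2 | 213 269 -9.0 95.1 | 214 26 -9.1 96.6 | 215 13 -9.6 96.3 | 216 398 -10.3 95.3 | 217 474 nan nan | 218 452 -11.0 96.1 | 219 447 -11.8 94.9 | 220 448 -12.2 94.9 | 221 448 -12.6 95.1 | 222 447 -13.1 94.9 | 223 446 -13.4 95.5 | 224 445 -14.2 94.4 | 225 444 -14.1 96.4 | 226 444 -14.9 95.2 | 227 443 -15.3 95.2 | 228 444 -15.8 95.3 | 229 443 -15.9 96.3 | 230 443 -16.2 96.9 | 231 443 -17.1 95.5 | 232 443 -17.9 94.6 | 233 442 -18.3 94.8 | 234 441 -18.4 95.7 | 235 442 -18.9 95.8 | 236 442 -19.6 95.1 | 237 441 -19.7 96.3 | 238 441 -20.2 96.0 | 239 440 -20.6 96.3 | 240 441 -21.5 95.1 | 241 441 -21.9 95.3 | 242 441 -22.1 95.9 | 243 441 nan nan | 244 448 -23.6 94.5 | [290 255]
```

View pics/s9.png

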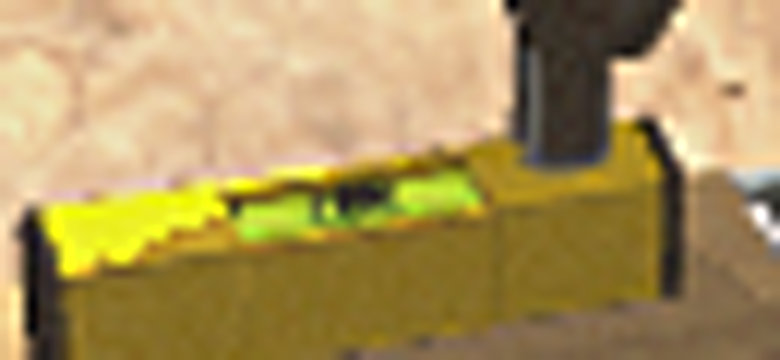

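View pics/sc9.png

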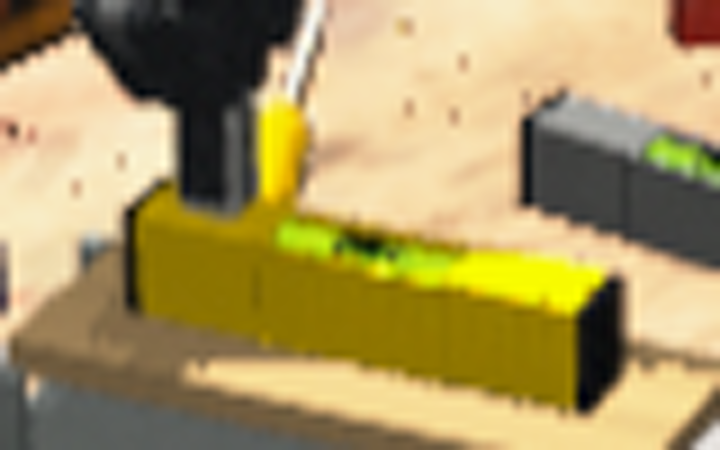

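```bash
python3 -m creep '[[[0,0,0,0,0,0,0],[0,0,0,0,0,0,0],[0,0,0,0,0,0,0],[0,0,0,0,0,0,0]]]'
python3 - <<'E'
from h import *
st()
im,d,W,k=cloud("wrist"); b=im[:,322:327].mean(1).sum(1); print([r for r in range(160,220) if b[r]<150])
st()
print(bot.hand_in())
E
```

```text
t: 20.48
eef_pos: [0.6076, 0.0498, 0.098]
tool_rot: [0.0, 0.622, 0.783, -0.0]
contact_force: [-3.4, -0.5, 9.5]
gripper_width: -0.001
t 20.48 tcp [0.6076 0.0498 0.098 ] yaw 103.0 z [ 0.    -0.001 -1.   ] q [ 0.31  0.62 -0.67  1.79  0.48  0.9   1.22] F [-3.4 -0.5  9.5] g -0.001
[172, 173, 183, 184, 185, 186, 187, 188, 189, 190, 191, 192, 193, 194, 195, 196, 197, 198, 199, 200, 201, 202, 203, 204, 205, 206, 207, 208, 214, 215]
t 20.52 tcp [0.6076 0.0498 0.098 ] yaw 103.0 z [ 0.    -0.001 -1.   ] q [ 0.31  0.62 -0.67  1.79  0.48  0.9   1.22] F [-3.6 -2.   9.3] g -0.001
the job is handed in; nothing more can be done
None
```

I stood the yellow level upright and lengthwise on the plywood shelf, let go of it, and turned the red knob about 1.32 rad clockwise. I then pressed with shut fingers on the level's flat top at the hinge end and handed the job in at 20.5 s, still pressing.

- **Placing:** after release, the wrist camera put the level's centre within about 1.5 mm of the shelf's middle.
- **Push:** the force held steady at 9.3–9.8 N downward, with about 3.5 N sideways.
- **Bubble:** it is settled and stands between the rings, not dead centre. I measured it about 0.7 mm toward the hinge, inside the 2.5 mm play. Before I pressed, it had looked centred to within about 0.3 mm; I did not correct the difference.
- **Other checks:** the side and scene pictures are too coarse to confirm the offset, but nothing in them disagrees. No move was aimed at any of the other things on the bench, though I did not re-measure their positions at the end.

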